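# Close the dish drawer and index the lamp sleeve to the next hole

## Robot

A 6-joint arm with a two-finger parallel gripper is mounted at the origin on the work surface. World frame = base frame: x ahead of the robot, y to its left, z up, the work surface at z = 0. Lengths are in m, angles in degrees, forces in N, time in s.
With the tool pointing down it reaches from about 0.2 to 0.875 m from the base axis. Payload 3.4 kg.
Tool frame: the origin (TCP) lies between the finger pads; the fingertips stand 8 mm ahead of it and the grasp point (between the pads) lies 11 mm behind it (tip_extent is the distance from the TCP to the fingertips, in m); y points along the fingers, z is the direction in which the jaws open and shut, and the axes are right-handed (so a half turn about y gives the same grasp; the last joint's range is limited). The gripper opens to 94 mm and grips with 3 to 60 N. Pads are 16 mm wide; open, the fingers measure 119 mm over their backs; the gripper's body (75 mm by 177 mm) begins 78 mm behind the grasp point.
Start: joints at [59.759, 15.808, 86.224, -0, 77.962, -6.933], TCP at [0.228, 0.528, 0.213] pointing down, gripper open.
Joint ranges: [-165.64, 165.64], [-43.16, 119.46], [12.63, 154.43], [-67.54, 247.53], [6.08, 155.33], [-154.97, 154.97]. Speed limits (degrees/s): [147.25, 147.25, 180, 180, 180, 180].

## Interface

Orientations are given as [roll, pitch, yaw] about the fixed x, y, z axes, in that order (R = Rz(yaw) Ry(pitch) Rx(roll)).
In Python, from plant import get_obs, snapshot, hand_in, tip_extent gives the robot as it stands.
- The arm moves only by the tool move_arm, never from a script. Its argument "motion" is a list of rows, each a list of 6 numbers: the shift along the tool's x, y, z scaled (see below), then the turn, a rotation vector about the tool's x, y, z scaled (see below). In form: [[dx, dy, dz, wx, wy, wz], ...]. A call has 1 to 8 rows; each row is the pose to reach, as a shift and turn from the pose commanded when the call began, along the tool's axes at that moment, turning the shorter way round; what a row does not reach only later rows make up. The controller multiplies each number of a shift by 0.12 m and each number of a turn by 180 degrees. A row lasts 1/8 s, in which the tool goes at most 62.5 mm and 10.7 degrees, less where a joint would pass 70% of its speed; a pose out of reach is approached as far as the arm can. A call with a number of a shift or a turn outside -1 to 1 is refused whole. A call with a gripper value outside its range is refused whole. "hand" is the closure, from -1 (fully open) to 1 (shut), so that 0 is half open, set as the call begins (left out, the last holds). The fingers move at their own pace and stop on an object; "squeeze" is the grip in N (left out, the last holds). Time passes only in rows, so rows that repeat a pose let the fingers close. It gives the time, the measured TCP pose, the force and the opening at its end, in the units of the state.
- get_obs(): the state, without advancing time (a new reading comes with each control period).
- snapshot(name): name is "scene" or "top" or "wrist"; returns a dict with "color" (400x640x3 uint8, red, green, blue), "mtx" (3x3 intrinsics, pixels), "distortion" ([k1, k2, p1, p2, k3] as OpenCV has them; the pictures are not rectified), "R" (3x3) and "t" (3): a world point X has camera coordinates R X + t. Camera axes: x right, y down, z forward; pixel columns grow to the right and rows downward; lengths in m; the calibration is good to about 2 mm. A picture is of the moment at which its call begins. There is no depth.
- hand_in(): hands the job in, once; it reports no verdict.
The state is a dict: "time_s": time; "qpos": joint angles; "qd": joint speeds; "joint_efforts": joint torques, N m; "ee_pos": TCP position; "tcp_rot": TCP orientation; "contact_force": force on the tool from outside, world axes, zero at the start; "torque": the same for the moment, N m; "opening": finger opening in m.
Only numpy, scipy, OpenCV 4.12 (cv2) and the standard library are available. Lean on these libraries where they do the work, as an engineer would, in place of code of your own. Each camera call takes 0.05 s, during which the arm holds its last target.

## Task

First push the light box's open dish drawer fully home, past its click, so that it stays shut. Then take the red lock knob on the lamp sleeve, pull it up to free the pin, slide the sleeve along the perforated rail to the very next hole towards the green end cap, and let the pin down fully into that hole. Finish while still gripping the knob with the pin held down in the hole (do not let go), and leave the flask, the tube rack and the reagent bottle undisturbed.

Things in the scene. Friction and masses are not known exactly. Their poses are not given: they have to be found in the camera images.
- lightbox: White light box with timber edging, fixed: 170 mm deep (x), 300 mm wide (y), 75 mm high, a clear window in its top. Origin at the centre of its underside on the table; its x axis points from the drawer side into the box, y along the rail towards the green end cap, z up.
- drawer (a joint): Opening of the dish drawer in m: 0 = home, growing as it comes out along the light box's -x. Starts 0.040 to 0.075. It slides with about 1 N of friction; a sprung ball detent is pushed over between about 0.021 and 0.010, taking up to 9 N; below about 0.006 the ball draws it on to 0, where it stays against a rigid stop.
- drawer_front (a point): Middle of the top edge of the drawer's white front panel, on its outer face, 64 mm above the table. The panel is 262 mm wide and spans 8 to 64 mm above the table; push it here. With the drawer home this point lies at x = -97 mm, y = 0 of the light box.
- sleeve (a joint): Position of the lamp sleeve along the rail in m: 0 at the start (pin in the hole at y = -50 mm of the light box), growing towards the green cap; 0.050 with the pin in the next hole. It slides with about 2 N of friction when the pin is clear; with the pin in a hole it has 2 mm of play either way.
- plunger (a joint): Lift of the lock plunger in m: 0 = pin fully down in a hole, at most 0.018. The pin, 10 mm thick with a round tip, reaches 11 mm into the hole, so it is clear above 0.011; on the rail between two holes it reads about 0.011. A spring pushes the pin down with 5 N at 0 and 9.5 N at 0.018.
- knob (a point): Centre of the red lock knob on top of the plunger: an upright cylinder 26 mm across and 32 mm high. With the pin down this point is 156 mm above the table (the knob spans 140 to 172 mm). It rises with the plunger and travels with the sleeve; moving it sideways takes the sleeve along.
- next_hole (a point): Centre of the hole that the pin must go into, on the rail's top face (115 mm above the table): 50 mm from the starting hole towards the green cap. With the pin in it the knob's centre is straight above this point.
- flask: Bystander: conical glass flask, 96 mm across the foot, 142 mm high, standing beside the light box. Origin at the centre of its underside, z up.
- tube_rack: Bystander: open green tube rack, 70 x 100 mm, 50 mm high, on the other side of the light box. Origin at the centre of its underside, z up.
- reagent: Bystander: small green bottle with a blue cap, 44 mm across, 85 mm high, in front of the light box at its +y end. Origin at the centre of its underside, z up.
- green_cap (a point): Centre of the green cap on the +y end of the rail. The rail, a square aluminium tube 30 mm wide, runs along the light box's y at its x = +35 mm, top face 115 mm above the table, with five holes 14 mm wide, 50 mm apart (light box y = -100, -50, 0, +50, +100 mm). The other end has a black cap.
- sleeve_top (a point): Centre of the sleeve's top face, 123 mm above the table, under the knob. The sleeve is grey, 44 mm (x) by 56 mm (y), and carries an aluminium lamp bar, 40 mm wide, that reaches 105 mm from here towards the drawer side, its top 111 mm above the table. A brass barrel, 18 mm across, stands on the sleeve up to 136 mm.

How it is judged (in metres and radians):
On the way, in this order (a step that is already met when the one before it is completed fails the run):
1. the drawer is home past its detent (within 3 mm) (value of joint drawer below 0.003 m), for 0.2 s.
2. the plunger is pulled up by the fingers, at least 8 mm (value of joint plunger above 0.008 m and contact force between the fingers and plunger above 1 N), for 0.1 s.
At the end, for the whole second after the job is handed in: The drawer is home (within 3 mm), the sleeve stands at the next hole (within 4 mm), the pin is down in it (plunger lifted less than 3 mm), and the fingers still hold the knob (contact force above 2 N) (value of joint each of drawer, plunger below 0.003 m and value of joint sleeve between 0.046 and 0.054 m and contact force between the fingers and plunger above 2 N); the arm keeps its last pose, push and grip.
It fails at once if the flask, the rack or the bottle is shifted by more than 20 mm or tipped by more than 0.35 rad (distance of any of flask, tube_rack, reagent from where it was at the start of the episode above 0.02 m or angle between any of flask, tube_rack, reagent's own z axis and vertical above 0.35 rad).
It also fails if it takes over 48 s, if anything falls off the work surface, if the arm or the gripper's body presses on something with over 40 N, if the wrist force passes 120 N, or if a joint passes its speed limit or range.

## Working session

There is one attempt and no reset: what is moved stays moved. The work goes in short steps, Python scripts to look and compute and a tool call to move; the robot and the scene stay as the last step left them, time stands still between calls to the robot, and variables do not carry over. Pictures are saved under pics/ and viewed, and the job is handed in when it is done.

Besides the shell and the picture viewer there is one more tool, called after "Call:" by a JSON object that holds its "op" and its "data". move_arm: Moves the arm, as the interface text tells. Its arguments: {"type":"object","properties":{"motion":{"type":"array"},"hand":{"type":"number"},"squeeze":{"type":"number"}},"required":["motion"]}

```bash
ls; mkdir -p pics
python3 - <<'E'
from plant import *
import cv2
o=get_obs()
for k,v in o.items(): print(k,v)
print(tip_extent)
for n in ("scene","top","wrist"):
    s=snapshot(n); cv2.imwrite(f"pics/{n}0.png",s["color"][:,:,::-1]); print(n,s["mtx"].tolist() if hasattr(s["mtx"],'tolist') else s["mtx"],s["distortion"],s["R"],s["t"])
E
```

```text
pics
time_s 0.0
qpos [ 5.97598023e+01  1.58461868e+01  8.62931161e+01 -2.99922930e-04
  7.79616351e+01 -6.93089117e+00]
qd [-0.10982761 -0.00365603  0.02336428 -0.02824508 -0.04395648 -0.02605722]
joint_efforts [ 1.51035429e-04 -4.04594636e+01 -2.37223577e+01  7.02535082e-02
  3.46608250e-02 -1.16993824e-04]
ee_pos [0.22723941 0.52760381 0.21263365]
tcp_rot [-9.01002358e+01  1.18893184e-02 -2.33092541e+01]
contact_force [ 0.30002791 -0.23188836 -0.92407044]
torque [ 1.33842926e-02 -1.93941192e-06 -5.13760894e-02]
opening 0.09406373542707608
0.008
scene [[479.6304560548605, 0.0, 315.40332319071746], [0.0, 479.6304560548605, 207.53567475800241], [0.0, 0.0, 1.0]] [0.0241054 0.        0.        0.        0.       ] [[ 0.63619514  0.77138629  0.01479677]
 [ 0.51512495 -0.41041161 -0.75246834]
 [-0.57437099  0.48633889 -0.65846219]] [-0.40779255 -0.16434119  1.55708703]
top [[445.2374513690288, 0.0, 319.0019681237675], [0.0, 445.2374513690288, 201.4478179138501], [0.0, 0.0, 1.0]] [-0.11026697  0.          0.          0.          0.        ] [[-0.01046805 -0.99972461  0.02100303]
 [-0.98198262  0.00631443 -0.18886573]
 [ 0.18868109 -0.02260166 -0.98177829]] [0.05856942 0.59765561 0.95408017]
wrist [[289.8480034605286, 0.0, 318.63101799304405], [0.0, 289.8480034605286, 198.82161200836939], [0.0, 0.0, 1.0]] [-0.03052971  0.          0.          0.          0.        ] [[ 0.39571819  0.9183709  -0.00141758]
 [ 0.88788111 -0.38218504  0.25612835]
 [ 0.23467905 -0.10261329 -0.96664174]] [-0.57488035 -0.02685698  0.39153386]
```

View pics/scene0.png

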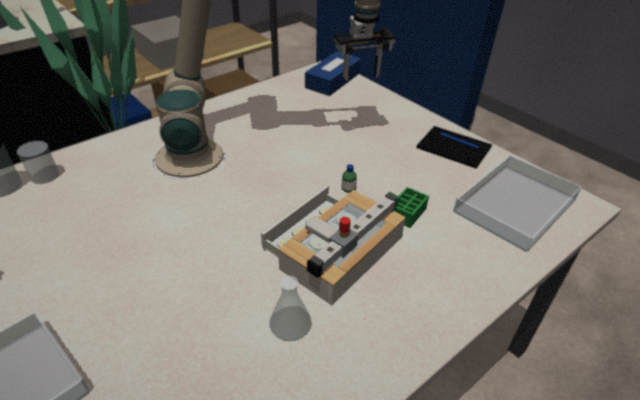

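View pics/top0.png

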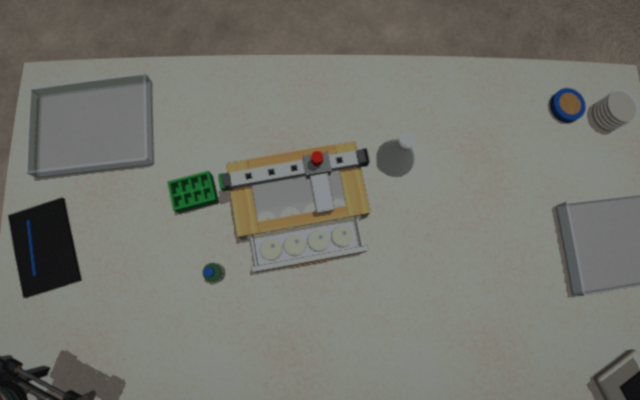

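View pics/wrist0.png

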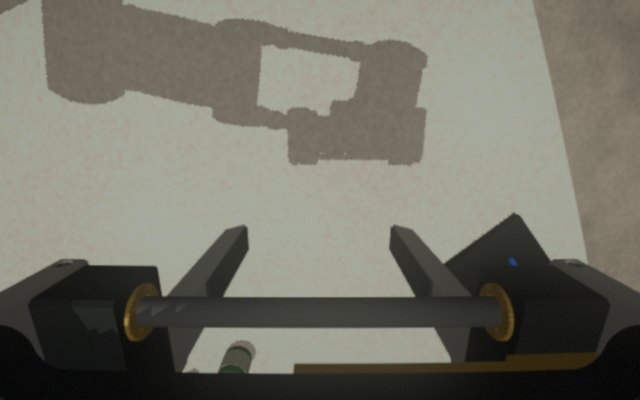

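The top view shows the light box near (300,190), with the green cap at (225,181), the red knob at (317,158), the drawer front along (252,270)–(366,250), and the bottle at (213,272). I'll enlarge it.

Run:
```python
import cv2
t=cv2.imread("pics/top0.png")
cv2.imwrite("pics/top0c.png",cv2.resize(t[135:285,210:410],None,fx=4,fy=4,interpolation=cv2.INTER_CUBIC))
t=cv2.imread("pics/scene0.png")
cv2.imwrite("pics/scene0c.png",cv2.resize(t[155:305,250:450],None,fx=4,fy=4,interpolation=cv2.INTER_CUBIC))
```

```text
(no output)
```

View pics/top0c.png

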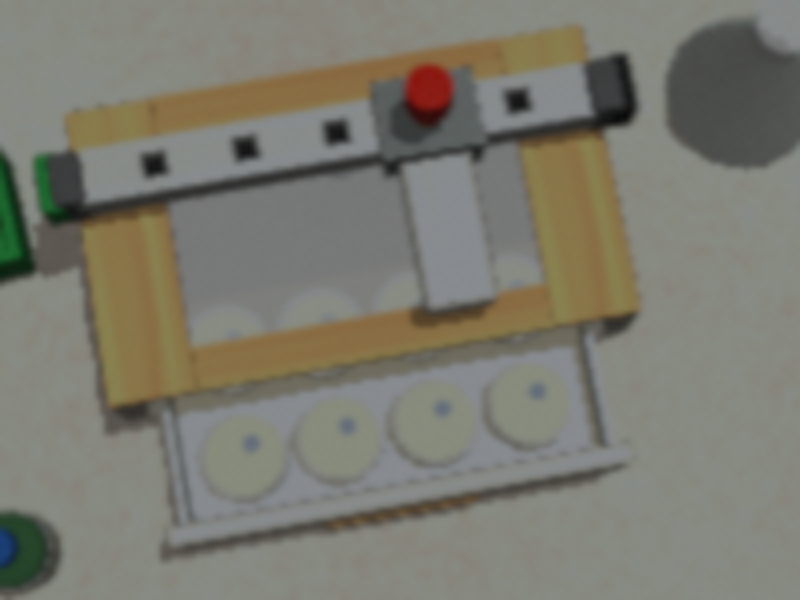

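View pics/scene0c.png

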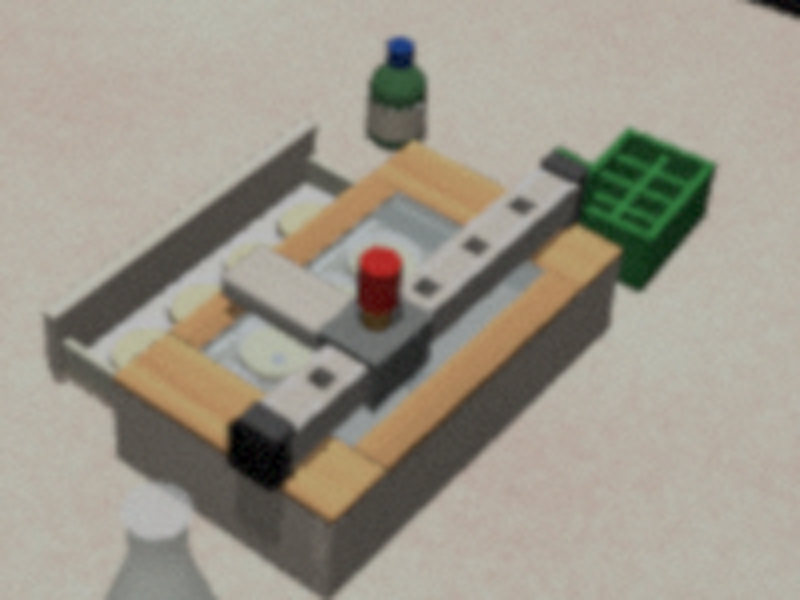

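```bash
cat > h.py <<'E'
import numpy as np, cv2
from plant import *
from scipy.optimize import least_squares
def proj(s,P):
    r,_=cv2.Rodrigues(np.array(s["R"]));return cv2.projectPoints(np.array(P,float).reshape(-1,3),r,np.array(s["t"],float),np.array(s["mtx"]),np.array(s["distortion"]))[0].reshape(-1,2)
def ray(s,uv,z):
    n=cv2.undistortPoints(np.array(uv,float).reshape(-1,1,2),np.array(s["mtx"]),np.array(s["distortion"])).reshape(-1,2)
    R=np.array(s["R"]);c=-R.T@np.array(s["t"]);d=np.c_[n,np.ones(len(n))]@R
    return c+d*((z-c[2])/d[:,2])[:,None]
E
python3 - <<'E'
from h import *
T=snapshot("top");S=snapshot("scene")
o=lambda c,x,y:(np.array(c,float)+.5)/4-.5+[x,y]
pt=o([(154,164),(246,148),(337,131),(517,100),(67,113),(583,27),(637,310),(108,405)],210,135)
ps=o([(521,205),(476,245),(427,287),(322,377),(620,250),(332,518),(118,375),(413,142)],250,155)
h=[(.035,y,.115) for y in(.1,.05,0,-.1)]
c=[(.085,.15,.075),(.085,-.15,.075),(-.085,-.15,.075),(-.085,.15,.075)]
M=np.array(h+c)
def W(p,M): 
    a=p[2];R=np.array([[np.cos(a),-np.sin(a),0],[np.sin(a),np.cos(a),0],[0,0,1]]);return M@R.T+[p[0],p[1],0]
for sel in ("t","s","ts"):
    f=lambda p:np.concatenate(([(proj(T,W(p,M))-pt).ravel()] if 't' in sel else [])+([(proj(S,W(p,M))-ps).ravel()] if 's' in sel else []))
    r=least_squares(f,[.6,0,0.1],loss='soft_l1');print(sel,r.x[:2],np.degrees(r.x[2]),np.round(f(r.x).reshape(-1,2),1).tolist())
p=r.x
def L(w): 
    a=p[2];d=w[:,:2]-p[:2];return d@np.array([[np.cos(a),-np.sin(a)],[np.sin(a),np.cos(a)]])
e=ray(T,o([(165,540),(628,462),(60/1,0)],210,135)[:2],.064);print("panel top view local",L(e))
e=ray(S,o([(318,125),(45,318)],250,155),.064);print("panel scene local",L(e))
print("knob top local",L(ray(T,o([(431,85)],210,135),.172)),L(ray(S,o([(380,256)],250,155),.172)))
print("flask",ray(T,[(395,158)],0),ray(T,[(405,143)],.142),"bottle",ray(T,[(211,271)],.085),L(ray(T,[(211,271)],.085)))
e=ray(T,[(168,178),(213,172),(218,200),(176,213)],.05);print("rack",e,L(e))
knob=W(p,np.array([[.035,-.05,.156],[.035,0,.156],[-.097,0,.064]]));print(knob)
E
```

```text
t [0.62731447 0.10268406] 9.698420114496875 [[0.1, -0.2], [-0.1, -0.1], [-0.0, 0.3], [0.3, 0.3], [-0.8, -0.4], [-0.1, -0.8], [1.2, 0.4], [-0.3, 0.2]]
s [0.62727144 0.10220055] 10.125562580748392 [[0.2, 0.1], [-0.2, 0.1], [-0.0, 0.1], [0.0, 0.2], [0.8, -0.6], [0.2, 0.4], [-1.5, -0.1], [0.0, -1.0]]
ts [0.62732289 0.10248553] 9.876265127751347 [[0.1, -0.0], [-0.0, -0.0], [0.0, 0.3], [0.3, 0.2], [-0.8, -0.2], [-0.2, -1.0], [1.4, 0.1], [-0.0, 0.4], [0.4, 0.2], [-0.0, 0.1], [0.0, 0.1], [-0.0, 0.1], [1.0, -0.5], [-0.0, 0.3], [-1.5, -0.4], [0.4, -1.0]]
panel top view local [[-0.16163974  0.13180409]
 [-0.16537446 -0.12672335]]
panel scene local [[-0.15255597  0.12778163]
 [-0.15752436 -0.13574031]]
knob top local [[ 0.03541778 -0.05080774]] [[ 0.03256434 -0.04798363]]
flask [[ 0.7167702  -0.13623939  0.        ]] [[ 0.70841852 -0.13076762  0.142     ]] bottle [[0.44197024 0.28781772 0.085     ]] [[-0.15081744  0.21437752]]
rack [[0.65703257 0.40340926 0.05      ]
 [0.67041715 0.29833096 0.05      ]
 [0.60420601 0.2843996  0.05      ]
 [0.57458585 0.38026375 0.05      ]] [[ 0.08088414  0.29136834]
 [ 0.07604723  0.18555151]
 [ 0.00842779  0.18318322]
 [-0.0043107   0.28270719]]
[[0.67038025 0.05922974 0.156     ]
 [0.6618042  0.10848877 0.156     ]
 [0.53176038 0.085848   0.064     ]]
```

The fit has residuals of 1 px or less. The light box is at (0.627, 0.1025) with yaw 9.8°. The knob measures local (0.034, -0.050) against the given (0.035, -0.050), and the panel is at local x ≈ -0.16, so the drawer is about 0.06 open. Now I'll approach, turning the tool to line up with the box.

Call:
{"op": "move_arm", "data": {"motion": [[0.5,0,-0.5,0,-0.05,0],[1,0,-1,0,-0.1,0],[1,0,-1,0,-0.15,0],[1,0,-1,0,-0.184,0],[1,0,-1,0,-0.184,0]], "hand": 1, "squeeze": 20}}

```text
time_s: 0.88
ee_pos: [0.2905, 0.37, 0.2137]
tcp_rot: [-90.0, -0.0, 9.7]
contact_force: [-0.1, -0.2, 0.9]
opening: 0.0477
```

Call:
{"op": "move_arm", "data": {"motion": [[0.15,0,-0.5,0,0,0],[0.3,0,-1,0,0,0],[0.3,0,-1,0,0,0]]}}

```text
time_s: 1.25
ee_pos: [0.3478, 0.2558, 0.2135]
tcp_rot: [-90.1, -0.0, 9.4]
contact_force: [-0.9, -0.1, -0.9]
opening: 0.0175
```

Call:
{"op": "move_arm", "data": {"motion": [[0.15,0,-0.5,0,0,0],[0.3,0,-1,0,0,0],[0.3,0,-1,0,0,0]]}}

```text
time_s: 1.62
ee_pos: [0.4039, 0.1443, 0.2134]
tcp_rot: [-90.0, -0.0, 9.4]
contact_force: [0.4, 0.5, 0.0]
opening: 0.0005
```

Call:
{"op": "move_arm", "data": {"motion": [[0,0,-0.5,0,0,0],[0,0,-0.68,0,0,0],[0,0,-0.68,0,0,0],[0,0,-0.68,0,0,0]]}}

```text
time_s: 2.12
ee_pos: [0.4157, 0.0677, 0.2134]
tcp_rot: [-89.9, 0.0, 9.9]
contact_force: [0.8, -0.2, 0.0]
opening: 0.0004
```

Call:
{"op": "move_arm", "data": {"motion": [[0,0.4,0,0,0,0],[0,0.8,0,0,0,0],[0,1,0,0,0,0],[0,1,0,0,0,0]]}}

```text
time_s: 2.62
ee_pos: [0.4141, 0.0673, 0.0921]
tcp_rot: [-89.9, 0.3, 9.9]
contact_force: [0.4, -0.5, 0.4]
opening: 0.0004
```

Call:
{"op": "move_arm", "data": {"motion": [[0,0.2,0,0,0,0],[0,0.33,0,0,0,0],[0,0.33,0,0,0,0]]}}

```text
time_s: 3.0
ee_pos: [0.4162, 0.0666, 0.0543]
tcp_rot: [-90.0, -0.0, 9.9]
contact_force: [0.5, -0.6, -0.0]
opening: 0.0006
```

Run:
```python
from h import *
for n in("top","scene"):
    s=snapshot(n); c=s["color"][:,:,::-1]; c=c[135:305,210:410] if n=="top" else c[130:300,250:450]
    cv2.imwrite(f"pics/{n}1.png",cv2.resize(c,None,fx=3.5,fy=3.5,interpolation=cv2.INTER_CUBIC))
print(get_obs()["ee_pos"])
```

```text
[0.41708573 0.06635043 0.05503179]
```

View pics/top1.png

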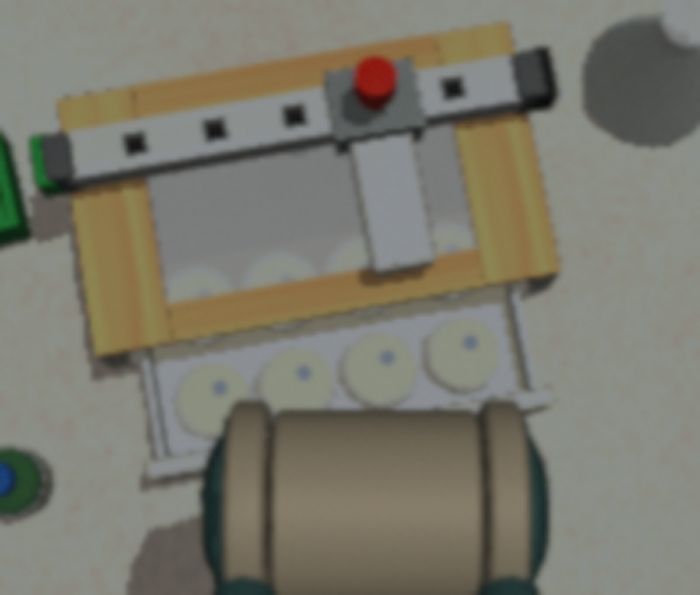

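View pics/scene1.png

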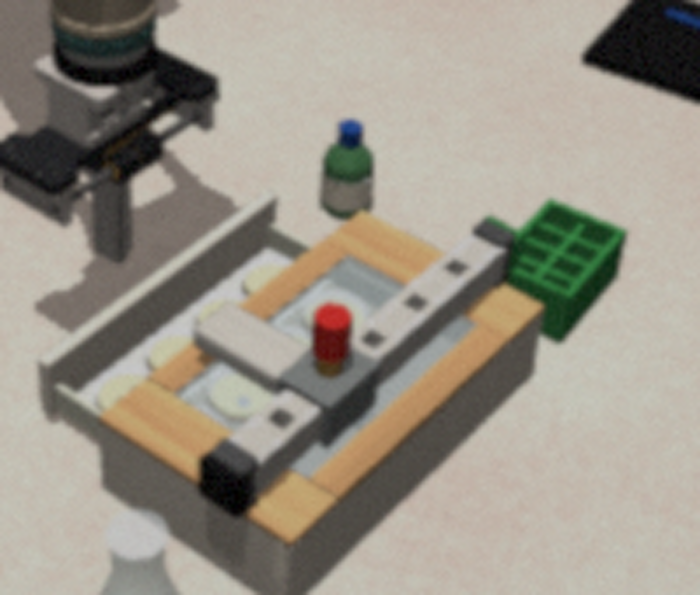

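The fingers are closed and stand clear in front of the panel, near its middle. Pushing slowly.

Call:
{"op": "move_arm", "data": {"motion": [[0.12,0,0,0,0,0],[0.24,0,0,0,0,0],[0.32,0,0,0,0,0],[0.38,0,0,0,0,0],[0.44,0,0,0,0,0],[0.5,0,0,0,0,0]]}}

```text
time_s: 3.85
ee_pos: [0.475, 0.0761, 0.0536]
tcp_rot: [-90.0, 0.1, 9.8]
contact_force: [-1.7, -1.3, 0.0]
opening: 0.0005
```

Call:
{"op": "move_arm", "data": {"motion": [[0.05,0,0,0,0,0],[0.1,0,0,0,0,0],[0.14,0,0,0,0,0],[0.18,0,0,0,0,0],[0.22,0,0,0,0,0]]}}

```text
time_s: 4.47
ee_pos: [0.5014, 0.0806, 0.0539]
tcp_rot: [-90.0, 0.0, 9.8]
contact_force: [-1.9, -0.3, -0.7]
opening: 0.0003
```

Call:
{"op": "move_arm", "data": {"motion": [[0.03,0,0,0,0,0],[0.06,0,0,0,0,0],[0.09,0,0,0,0,0],[0.11,0,0,0,0,0]]}}

```text
time_s: 4.97
ee_pos: [0.5116, 0.0824, 0.0536]
tcp_rot: [-90.0, 0.3, 9.8]
contact_force: [-4.8, -1.8, 1.6]
opening: 0.0007
```

Call:
{"op": "move_arm", "data": {"motion": [[0.02,0,0,0,0,0],[0.03,0,0,0,0,0],[0.04,0,0,0,0,0],[0.04,0,0,0,0,0]]}}

```text
time_s: 5.48
ee_pos: [0.5204, 0.0837, 0.0542]
tcp_rot: [-90.0, -0.2, 9.8]
contact_force: [-0.8, 0.1, -0.3]
opening: 0.0006
```

Call:
{"op": "move_arm", "data": {"motion": [[0.015,0,0,0,0,0],[0.03,0,0,0,0,0],[0.03,0,0,0,0,0]]}}

```text
time_s: 5.85
ee_pos: [0.5226, 0.0842, 0.054]
tcp_rot: [-90.0, -0.0, 9.8]
contact_force: [-1.4, -1.1, 0.6]
opening: 0.0008
```

Call:
{"op": "move_arm", "data": {"motion": [[0.015,0,0,0,0,0],[0.03,0,0,0,0,0],[0.03,0,0,0,0,0]]}}

```text
time_s: 6.22
ee_pos: [0.5226, 0.0843, 0.0535]
tcp_rot: [-90.0, 0.4, 9.8]
contact_force: [-6.5, -2.9, 4.4]
opening: 0.0008
```

Call:
{"op": "move_arm", "data": {"motion": [[0.02,0,0,0,0,0],[0.03,0,0,0,0,0],[0.03,0,0,0,0,0],[0.03,0,0,0,0,0]]}}

```text
time_s: 6.72
ee_pos: [0.5226, 0.0845, 0.0532]
tcp_rot: [-90.0, 0.8, 9.9]
contact_force: [-12.9, -3.2, 9.9]
opening: 0.0006
```

The drawer is on the rigid stop: the force rose to 13 N, above the 9 N detent, with no motion. Backing off and rising to look.

Call:
{"op": "move_arm", "data": {"motion": [[-0.1,0,0,0,0,0],[-0.4,0,0,0,0,0],[-0.6,0,0,0,0,0],[-0.6,-0.4,0,0,0,0],[-0.6,-0.9,0,0,0,0],[-0.6,-1,0,0,0,0]], "hand": -1}}

```text
time_s: 7.48
ee_pos: [0.4623, 0.0734, 0.1781]
tcp_rot: [-90.1, -0.6, 9.8]
contact_force: [0.5, 0.0, -0.8]
opening: 0.0565
```

Call:
{"op": "move_arm", "data": {"motion": [[-0.2,-0.4,-0.5,0,0,0],[-0.2,-0.6,-1,0,0,0],[-0.2,-0.6,-1,0,0,0]]}}

```text
time_s: 7.85
ee_pos: [0.4568, -0.0518, 0.2469]
tcp_rot: [-90.1, -0.2, 9.6]
contact_force: [-0.7, 0.0, -0.6]
opening: 0.0869
```

Run:
```python
from h import *
for n in("top","scene"):
    s=snapshot(n); c=s["color"][:,:,::-1]; c=c[135:305,210:410] if n=="top" else c[130:300,250:450]
    cv2.imwrite(f"pics/{n}2.png",cv2.resize(c,None,fx=3.5,fy=3.5,interpolation=cv2.INTER_CUBIC))
print(get_obs()["ee_pos"])
```

```text
[ 0.45613576 -0.05043208  0.2457712 ]
```

View pics/top2.png

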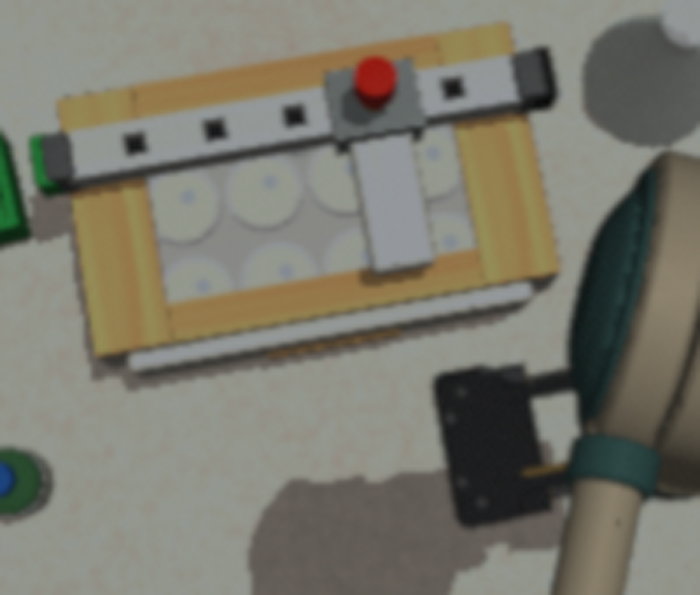

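View pics/scene2.png

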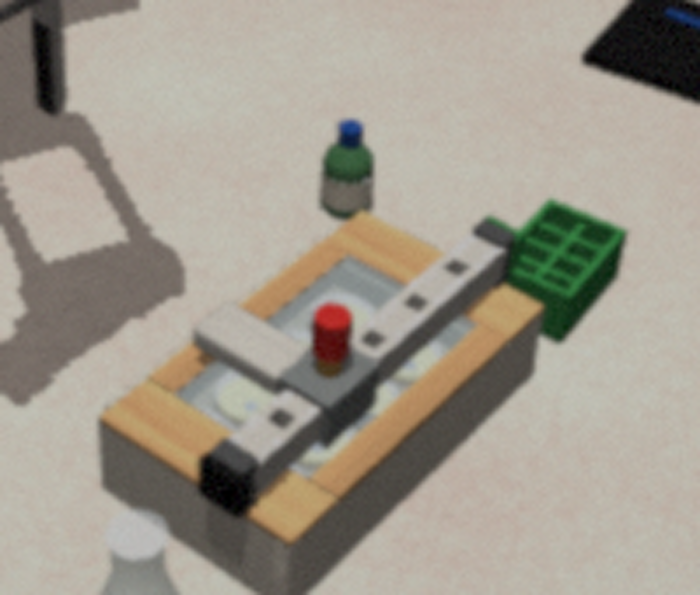

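The drawer is closed: the white panel lies against the timber edge (130,362)–(530,292) and the sleeve has not moved. Now I'll go above the knob.

Call:
{"op": "move_arm", "data": {"motion": [[0.5,0,0.3,0,0,0],[1,0,0.6,0,0,0],[1,0,0.6,0,0,0]]}}

```text
time_s: 8.32
ee_pos: [0.5625, 0.0462, 0.2434]
tcp_rot: [-89.8, 0.1, 10.0]
contact_force: [0.3, -1.5, 0.5]
opening: 0.0939
```

Call:
{"op": "move_arm", "data": {"motion": [[0.4,0,0,0,0,0],[0.8,0,0,0,0,0],[0.91,0,0,0,0,0],[0.91,0,0,0,0,0],[0.91,0,0,0,0,0]]}}

```text
time_s: 8.95
ee_pos: [0.6671, 0.0608, 0.2458]
tcp_rot: [-90.0, 0.1, 9.8]
contact_force: [-0.8, -0.8, -0.0]
opening: 0.0937
```

Run:
```python
from h import *
s=snapshot("wrist"); cv2.imwrite("pics/w3.png",s["color"][:,:,::-1])
o=get_obs();p=o["ee_pos"];print(p,o["tcp_rot"])
a=np.radians(9.8);d=np.array([.6704,.0592])-p[:2];print("to knob local",d@[np.cos(a),np.sin(a)],d@[-np.sin(a),np.cos(a)])
print(proj(s,[[.6704,.0592,.172],[.6704,.0592,.14]]))
s=snapshot("scene"); cv2.imwrite("pics/s3.png",cv2.resize(s["color"][100:250,270:470,::-1],None,fx=4,fy=4))
```

```text
[0.6673296  0.06072726 0.246257  ] [-8.99907532e+01  4.79862884e-02  9.80330553e+00]
to knob local 0.002765637648870513 -0.0020275889653664685
[[315.55115655 211.68773717]
 [315.89116743 202.11279211]]
```

View pics/w3.png

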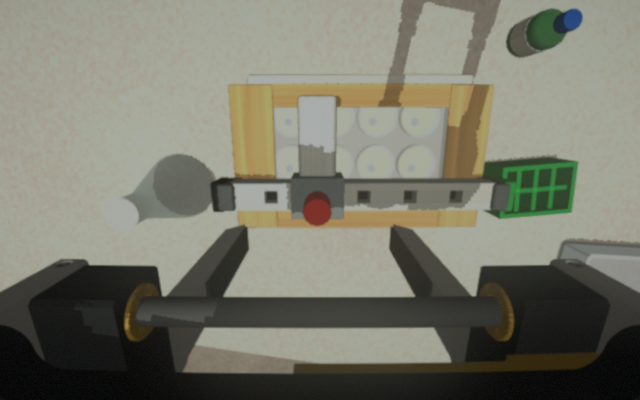

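View pics/s3.png

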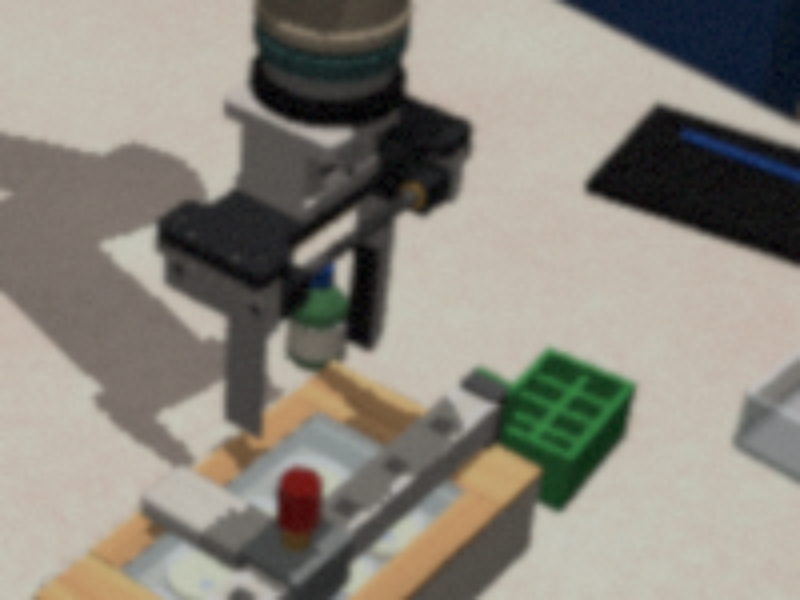

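The wrist picture shows the knob top at (317,211) against a predicted (315.6,211.7), so they agree within about 1 mm. Lowering over the knob.

Call:
{"op": "move_arm", "data": {"motion": [[0.023,0.2,-0.01,0,0,0],[0.023,0.45,-0.01,0,0,0],[0.023,0.7,-0.01,0,0,0],[0.023,0.825,-0.01,0,0,0],[0.023,0.825,-0.01,0,0,0],[0.023,0.825,-0.01,0,0,0]]}}

```text
time_s: 9.8
ee_pos: [0.6726, 0.06, 0.1484]
tcp_rot: [-90.0, -0.1, 9.8]
contact_force: [0.0, 0.0, -0.2]
opening: 0.0941
```

Run:
```python
from h import *
o=get_obs();print(o["ee_pos"],o["tcp_rot"],o["contact_force"])
s=snapshot("scene"); cv2.imwrite("pics/s4.png",cv2.resize(s["color"][130:280,260:460,::-1],None,fx=4,fy=4))
s=snapshot("wrist"); cv2.imwrite("pics/w4.png",s["color"][:,:,::-1])
```

```text
[0.6726306  0.0600282  0.14841017] [-90.02595414  -0.14319403   9.80830165] [ 0.03247133  0.01634765 -0.23548215]
```

View pics/s4.png

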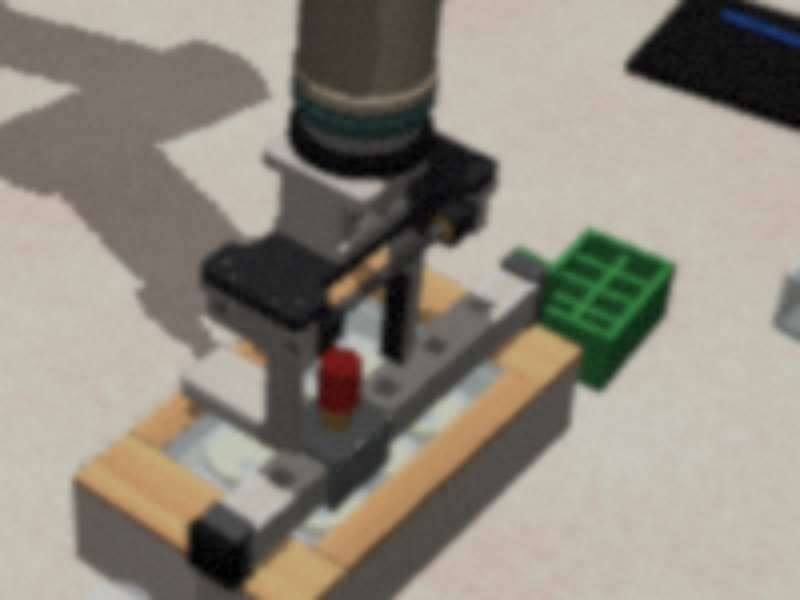

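View pics/w4.png

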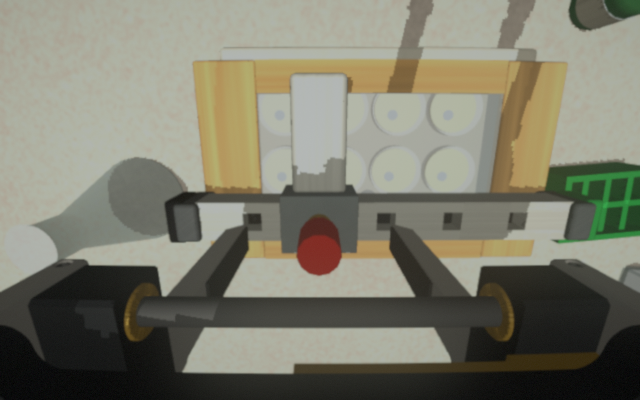

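The knob is centred between the open fingers, at (319,245) in the wrist view. Closing.

Call:
{"op": "move_arm", "data": {"motion": [[-0.015,0,0,0,0,0],[-0.015,0,0,0,0,0],[-0.015,0,0,0,0,0],[-0.015,0,0,0,0,0],[-0.015,0,0,0,0,0],[-0.015,0,0,0,0,0],[-0.015,0,0,0,0,0],[-0.015,0,0,0,0,0]], "hand": 1, "squeeze": 40}}

```text
time_s: 10.9
ee_pos: [0.6702, 0.0597, 0.1468]
tcp_rot: [-90.0, -0.0, 9.8]
contact_force: [0.7, -0.9, -0.6]
opening: 0.0256
```

Call:
{"op": "move_arm", "data": {"motion": [[0,0,0,0,0,0],[0,0,0,0,0,0]]}}

```text
time_s: 11.15
ee_pos: [0.6701, 0.0597, 0.1469]
tcp_rot: [-90.0, -0.0, 9.8]
contact_force: [0.5, -0.1, 0.2]
opening: 0.0251
```

Call:
{"op": "move_arm", "data": {"motion": [[0,-0.03,0,0,0,0],[0,-0.06,0,0,0,0],[0,-0.09,0,0,0,0],[0,-0.12,0,0,0,0],[0,-0.13,0,0,0,0],[0,-0.13,0,0,0,0],[0,-0.13,0,0,0,0]]}}

```text
time_s: 12.02
ee_pos: [0.67, 0.0597, 0.1622]
tcp_rot: [-90.0, 0.0, 9.8]
contact_force: [1.5, -1.3, -9.8]
opening: 0.0256
```

Run:
```python
from h import *
o=get_obs();print(o["ee_pos"],o["tcp_rot"],o["contact_force"],o["opening"])
s=snapshot("scene"); cv2.imwrite("pics/s5.png",cv2.resize(s["color"][170:270,290:410,::-1],None,fx=6,fy=6,interpolation=cv2.INTER_CUBIC))
```

```text
[0.67001777 0.05971972 0.16217204] [-8.99980821e+01  2.00818910e-02  9.80921349e+00] [ 1.46450537 -1.34648778 -9.78110172] 0.02556281585076877
```

View pics/s5.png

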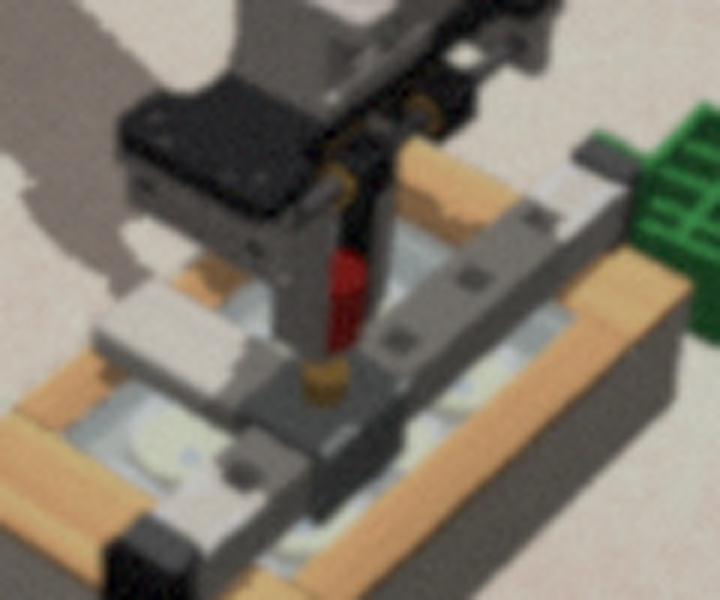

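The pin is up 15.3 mm, clear of the hole. Sliding towards the green cap.

Call:
{"op": "move_arm", "data": {"motion": [[0,0,0.05,0,0,0],[0,0,0.12,0,0,0],[0,0,0.19,0,0,0],[0,0,0.26,0,0,0],[0,0,0.33,0,0,0],[0,0,0.38,0,0,0],[0,0,0.415,0,0,0],[0,0,0.415,0,0,0]]}}

```text
time_s: 13.08
ee_pos: [0.6613, 0.1099, 0.1624]
tcp_rot: [-89.9, 0.0, 9.8]
contact_force: [1.8, 1.3, -8.8]
opening: 0.0255
```

Run:
```python
from h import *
o=get_obs();p=o["ee_pos"];print(p,o["contact_force"],o["opening"])
a=np.radians(9.8);d=np.array([.6618,.1085])-p[:2];print("left local",d@[np.cos(a),np.sin(a)],d@[-np.sin(a),np.cos(a)])
s=snapshot("scene"); cv2.imwrite("pics/s6.png",cv2.resize(s["color"][170:270,290:410,::-1],None,fx=6,fy=6,interpolation=cv2.INTER_CUBIC))
```

```text
[0.66127423 0.10989081 0.16243978] [ 1.77296486  1.26142934 -8.77558917] 0.025469682902123633
left local 0.0002813727238816473 -0.0014600047399098075
```

View pics/s6.png

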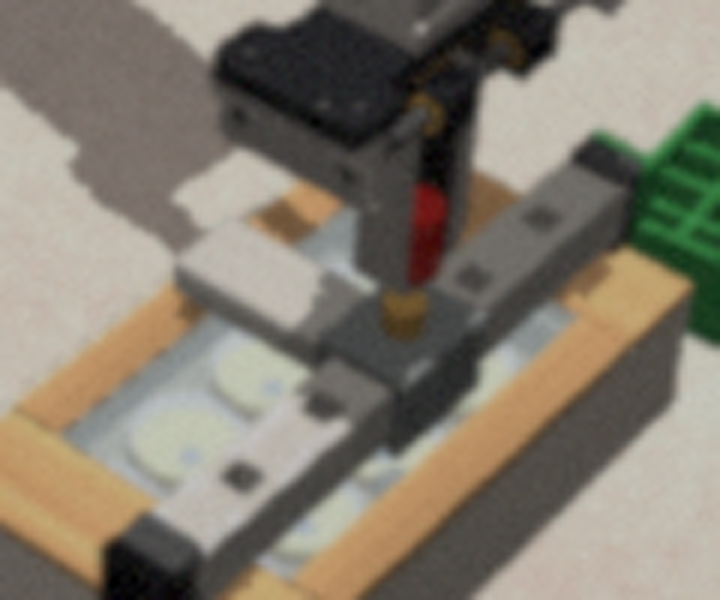

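The sleeve now covers the next hole, with the two holes behind it visible at (323,402) and (243,475) and about 51 mm travelled. Easing back about 1 mm and lowering the pin.

Call:
{"op": "move_arm", "data": {"motion": [[0,0,-0.008,0,0,0],[0,0.03,-0.008,0,0,0],[0,0.06,-0.008,0,0,0],[0,0.09,-0.008,0,0,0],[0,0.12,-0.008,0,0,0],[0,0.132,-0.008,0,0,0],[0,0.132,-0.008,0,0,0]]}}

```text
time_s: 14.0
ee_pos: [0.6617, 0.1079, 0.1469]
tcp_rot: [-90.0, 0.0, 9.8]
contact_force: [-1.4, 2.1, -6.0]
opening: 0.0253
```

Call:
{"op": "move_arm", "data": {"motion": [[0,0.015,0,0,0,0],[0,0.03,0,0,0,0],[0,0.03,0,0,0,0],[0,0.03,0,0,0,0]]}}

```text
time_s: 14.5
ee_pos: [0.6619, 0.1078, 0.1468]
tcp_rot: [-90.0, -0.2, 9.8]
contact_force: [-4.9, 0.9, 9.0]
opening: 0.0255
```

Run:
```python
from h import *
o=get_obs();print(o["time_s"],o["ee_pos"],o["contact_force"],o["opening"])
s=snapshot("scene"); cv2.imwrite("pics/s7.png",cv2.resize(s["color"][150:290,260:440,::-1],None,fx=4,fy=4,interpolation=cv2.INTER_CUBIC))
s=snapshot("wrist"); cv2.imwrite("pics/w7.png",s["color"][:,:,::-1])
```

```text
14.5 [0.66186767 0.10781616 0.14675431] [-4.90839774  0.89090289  8.99601481] 0.02549703450985243
```

View pics/s7.png

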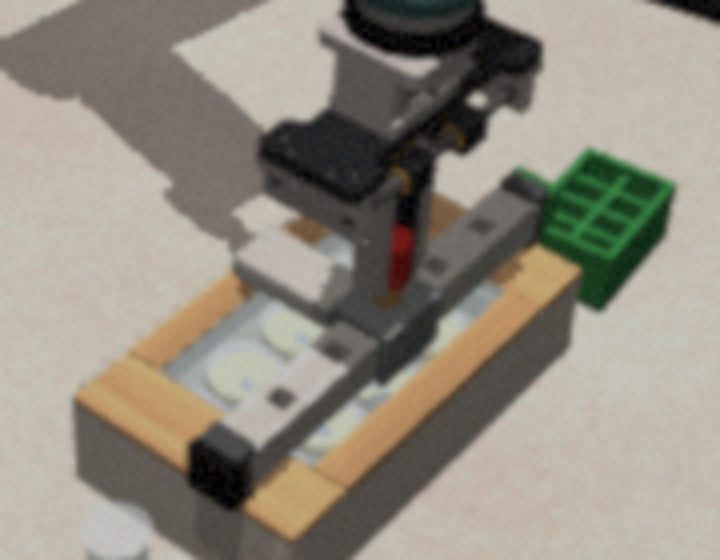

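View pics/w7.png

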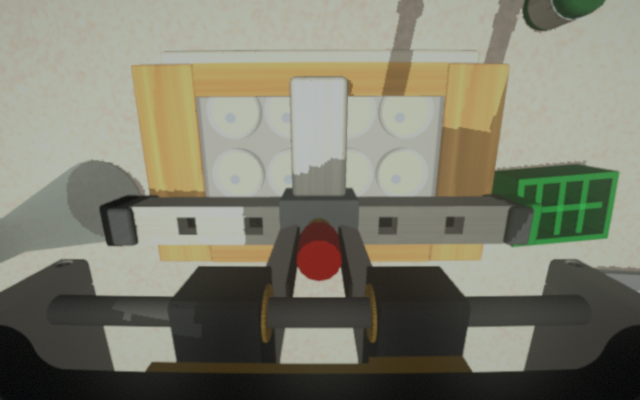

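```bash
python3 -c "
from plant import *
print(hand_in()); o=get_obs(); print(o['ee_pos'],o['contact_force'],o['opening'])"
```

```text
the job is handed in; nothing more can be done
None
the job is handed in; nothing more can be done
```

I shut the drawer, moved the lamp sleeve one hole towards the green cap with the pin down in it, and handed in while still gripping the knob. The job took about 14.5 s of the 48 s allowed; the hand-in gave no verdict.

- **Drawer:** I pushed it over the detent onto its stop. It took 13 N there without moving, and pictures taken after I backed off showed it still flush with the box.
- **Pin lift and slide:** I gripped the knob at 40 N and lifted the pin 15.3 mm. The sleeve ended about 49 mm from its start by tool position. The pictures show it over the next hole, with two free holes on each side.
- **Pin down:** The tool came back to its starting height (0.1468 m against 0.1469 m) and met a firm stop at about 9 N downward. The fingers were 25.5 mm apart, which fits the 26 mm knob.
- **Bystanders:** The arm stayed clear of the flask, rack and bottle, and they look unmoved in the pictures; I did not re-measure their positions.

No checks failed or disagreed. I could not read the state after hand-in, so these are the last values before it.

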